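Clamp the slide, then hold the chamber lid on its balance point

ROBOT

A 6-joint arm with a two-finger parallel gripper is mounted at the origin on the work surface. World frame = base frame: x ahead of the robot, y to its left, z up, the work surface at z = 0. Lengths are in m, angles in degrees, forces in N, time in s.
With the tool pointing down it reaches from about 0.35 to 0.875 m from the base axis. Payload 4.2 kg.
Tool frame: the origin (TCP) lies on the centre line of the jaws, within the pads' length; the fingertips stand tip_reach ahead of it and the grasp point (between the pads) is the TCP (tip_reach is the distance from the TCP to the fingertips, in m); z points along the fingers, y is the line along which they close (so a half turn about z gives the same grasp; the last joint's range is limited). The gripper opens to 87 mm and grips with 3 to 60 N. Pads are 19 mm wide; open, the fingers measure 117 mm over their backs; the gripper's body (75 mm by 190 mm) begins 51 mm behind the grasp point.
Start: joints at [-60.642, 22.042, 0.453, 0, -68.411, -14.817], TCP at [0.157, -0.605, 0.242] pointing down, gripper open.
Joint ranges: [-179.83, 179.83], [-69.29, 118.12], [-61.27, 80.66], [-181.25, 117.63], [-171.15, -9.14], [-177.46, 177.46]. Speed limits (degrees/s): [159.86, 159.86, 180, 180, 180, 180].

INTERFACE

Orientations are given as a 3x3 rotation matrix whose columns are the frame's x, y, z axes.
In Python, from station import sense, capture, finish_job, tip_reach gives the robot as it stands.
- The arm moves only by the tool arm_command, never from a script. Its argument "deltas" is a list of rows, each a list of 7 numbers: the turn, a rotation vector about the tool's x, y, z in rad, then the shift along the tool's x, y, z in cm, then the closure, from -1 (fully open) to 1 (shut), so that 0 is half open. In form: [[rx, ry, rz, dx, dy, dz, hand], ...]. A call has 1 to 8 rows; each row is the pose to reach, as a shift and turn from the pose commanded when the call began, along the tool's axes at that moment; what a row does not reach only later rows make up. A row lasts 1/12 s, in which the tool goes at most 41.7 mm and 7.16 degrees, less where a joint would pass 70% of its speed; a pose out of reach is approached as far as the arm can. A call with a gripper value outside its range is refused whole. The fingers move at their own pace and stop on an object; the grip force is fixed at half the most. Time passes only in rows, so rows that repeat a pose let the fingers close. It gives the time, the measured TCP pose, the force, the opening and the grip force at its end, in the units of the state.
- sense(): the state, without advancing time (a new reading comes with each control period).
- capture(name): name is "side" or "top" or "wrist"; returns a dict with "pixels" (400x640x3 uint8, blue, green, red), "fovy" (degrees; the focal length in pixels is half the picture's height over the tangent of half this angle, whatever the lens; pixels are square), "cx", "cy" (the principal point, pixels), "rvec" (rotation vector, rad) and "tvec" (3), from world to camera coordinates, as OpenCV has them. Camera axes: x right, y down, z forward; pixel columns grow to the right and rows downward; lengths in m; the calibration is good to about 2 mm. A picture is of the moment at which its call begins. There is no depth.
- finish_job(): hands the job in; it is judged then, once.
The state is a dict: "time_s": time; "joints": joint angles; "joint_velocities": joint speeds; "effort": joint torques, N m; "tcp_pos": TCP position; "ee_rot": TCP orientation; "wrist_force": force on the tool from outside, world axes, zero at the start; "moment": the same for the moment, N m; "gripper_width": opening from 0.0 (shut) to 1.0 (fully open); "gripper_force": force on a finger pad.
Only numpy, scipy, OpenCV 4.12 (cv2) and the standard library are available. Lean on these libraries where they do the work, as an engineer would, in place of code of your own. Each camera call takes 0.05 s, during which the arm holds its last target. There are 200 camera calls.

TASK

The chambered slide lies loose in the open heating chamber: slide the clamp's moving jaw up against it until it meets firm resistance and give it a short steady push of about 5 to 10 N to nip the slide between the two jaws, and leave it clamped. Then take the lid by its bar handle, bring it forward off its back stop to the point where its weight balances over the hinge, and finish there, still holding it steady by the handle without letting go, so that I can wipe both sides of the window before we close it. Do not let the lid drop shut, and leave everything else on the bench and in the chamber where it is.

Things in the scene. Friction and masses are not known exactly. Their poses are not given: they have to be found in the camera images.
- chamber: Stage-top heating chamber: low dark metal box fixed to the bench, 140 mm deep (x), 200 mm wide (y), 30 mm high, open-topped, walls 10 mm, inner floor 12 mm above the bench. Origin: centre of its underside; x axis from its front to the hinge side, z up. On its floor is a clamp: two aluminium jaws along x, 104 mm long, 8 mm thick, 9 mm high, on two guide rods along y at x = +-46 mm.
- jaw (a joint): Travel of the moving jaw towards the fixed jaw (chamber's -y), m: 0 = drawn right back, end stop 0.045; it nips the slide against the fixed jaw at 0.034. Drag about 1.5 N; stays where it is left. The slide is firmly nipped once the jaw has pressed on it with over 2 N (over 3.5 N on the tab) for 0.1 s; over 40 N crushes it.
- jaw_tab (a point): Centre of the moving jaw's knurled thumb tab, an upright block 14 mm (x) by 22 mm (y) by 18 mm high; its top is 31 mm above the bench, this point 22 mm. 35 mm is free on both x sides of it. It lies 27 mm behind (+y of) the jaw's clamping face. Site axes as the chamber's.
- fixed_jaw (a point): Middle of the fixed jaw's clamping face, 60 mm from the chamber's centre towards its -y, 17 mm above the bench. The face looks to +y.
- slide_center (a point): Centre, half-way up, of the chambered slide: a glass slide 76 mm (x) by 26 mm (y) with eight clear open wells on it, 11 mm high in all, 35 g, lying loose on the chamber floor between the jaws, long side roughly along the jaws. It slides easily and squares itself up between the jaws.
- lid (a joint): Angle of the heated glass lid about its hinge at the chamber's rear (+x) edge, rad: 0 = shut, grows as it opens backwards, back stop at 2.05, where it leans at the start. Nearly free hinge: it falls to either side of its balance point. Frame and heater socket put its centre of mass above the hinge plane: it balances at 1.474 rad (84.5 degrees, a little short of upright). About 0.3 kg.
- lid_hinge (a point): Point on the hinge axis, middle of its length: 75 mm behind (+x of) the chamber's centre, 31 mm above the bench. The axis runs along the chamber's y. This point turns with the lid.
- lid_handle (a point): Middle of the lid's bar handle: steel bar 10 mm thick along chamber y, 70 mm free between its legs, 26 mm out from the lid's free edge; 166 mm from the hinge along the lid and 7 mm to the lid's outer side. At the start 83 mm behind (+x) the hinge axis, 175 mm above the bench; at balance 9 mm in front (-x) of the axis and 166 mm above it. It may turn in the fingers.
- cup: Bystander: small steel water cup for humidity, 24 mm wide, 13 mm high, loose on the chamber floor in the rear +y corner. Origin under its centre.
- petri: Bystander: clear round culture dish with cover, 63 mm wide, 15 mm high, on the bench beyond the chamber's +y side. Origin under its centre.
- oil: Bystander: amber dropper bottle, 28 mm wide, 62 mm high, on the bench beyond the chamber's -y side. Origin under its centre.
- objective: Bystander: steel microscope objective standing on its thread, 29 mm wide, 49 mm high, beyond the chamber's -y side. Origin under its centre.
- driver: Bystander: screwdriver 150 mm long lying on the bench before the chamber. Origin under its middle.
- tipbox: Bystander: box of pipette tips, 80 x 120 x 58 mm, on the bench further out on the chamber's +y side. Origin under its centre.
- pipette: Bystander: hand pipette 240 mm long lying on the bench further out on the chamber's -y side. Origin under its middle.

How it is judged (in metres and radians):
On the way:
1. the slide is nipped between the jaws: the moving jaw presses on it with over 2 N and it bears on the fixed jaw (contact force between jaw and slide above 2 N and contact force between slide and chamber above 1.5 N and value of joint jaw above 0.032 m), for 0.1 s.
At the end, for the whole second after the job is handed in: The lid stands within 0.08 rad of its balance point (1.474 rad), still, held by its handle in the fingers (handle within 30 mm of the grasp point, over 1 N of contact); the slide still lies flat between the jaws with less than 2 mm of play (value of joint lid between 1.394 and 1.554 rad and velocity of joint lid between -0.08 and 0.08 rad/s and contact force between the fingers and lid above 1 N and distance between the grasp point and lid_handle below 0.03 m and value of joint jaw between 0.032 and 0.036 m and y of slide_center in the frame of chamber between -0.0495 and -0.0445 m and z of slide_center in the frame of chamber below 0.0195 m and angle between slide_center's own z axis and vertical below 0.08 rad); the arm keeps its last pose, push and grip.
It fails at once if the slide is crushed (jaw presses over 40 N) (contact force between jaw and slide above 40 N).
It fails at once if the lid drops shut (below 0.9 rad) (value of joint lid below 0.9 rad).
It fails at once if a bystander is shifted over 25 mm (distance of any of cup, petri, oil, objective, driver, tipbox, pipette from where it was at the start of the episode above 0.025 m).
It also fails if it takes over 51 s, if anything falls off the work surface, if the arm or the gripper's body presses on something with over 40 N, if the wrist force passes 120 N, or if a joint passes its speed limit or range.

## Working session

There is one attempt and no reset: what is moved stays moved. The work goes in short steps, Python scripts to look and compute and a tool call to move; the robot and the scene stay as the last step left them, time stands still between calls to the robot, and variables do not carry over. Pictures are saved under pics/ and viewed, at most 13 in all, crops included, and the job is handed in when it is done.

Besides the shell and the picture viewer there is one more tool, called after "Emit:" as name([rows], argument=value, ...), one row to a line, values as JSON. arm_command: Moves the arm, as the interface text tells. Its arguments: {"type":"object","properties":{"deltas":{"type":"array"}},"required":["deltas"]}

```bash
mkdir -p pics
cat > h.py <<'E'
import numpy as np,cv2
from station import sense,capture,finish_job,tip_reach
def cam(c):
    f=200/np.tan(np.radians(c["fovy"])/2)
    return np.array([[f,0,c["cx"]],[0,f,c["cy"]],[0,0,1.]]),cv2.Rodrigues(np.array(c["rvec"],float))[0],np.array(c["tvec"],float).ravel()
def ray(c,uv,z):
    K,R,t=cam(c); d=R.T@np.linalg.inv(K)@np.array([*uv,1.]); o=-R.T@t
    return o+d*(z-o[2])/d[2]
def proj(c,P):
    K,R,t=cam(c); q=(R@np.atleast_2d(P).T).T+t; q=q@K.T; return q[:,:2]/q[:,2:]
E
python3 - <<'E'
from h import *
import pickle
print(tip_reach); s=sense(); print(s)
C={}
for n in("top","side"):
    c=capture(n);C[n]=c;cv2.imwrite(f"pics/{n}0.png",c["pixels"]);K,R,t=cam(c);print(n,c["fovy"],-R.T@t)
pickle.dump(C,open("c0.pkl","wb"))
E
```

```text
0.019
{'time_s': 0.0, 'joints': array([-6.06399080e+01,  2.20901914e+01,  3.78907189e-01, -2.84367050e-02,
       -6.84098441e+01, -1.48165084e+01]), 'joint_velocities': array([-0.01831359,  0.07016525, -0.01347737, -0.03883152, -0.05760186,
        0.045118  ]), 'effort': array([-4.37283888e-04, -3.90665066e+01,  1.87400472e+01,  4.21997800e+00,
        1.08925844e-02, -2.03094510e-04]), 'tcp_pos': array([ 0.15682336, -0.60442487,  0.24046102]), 'ee_rot': array([[-9.68002838e-01, -2.50938444e-01, -6.34292190e-04],
       [-2.50939228e-01,  9.68000632e-01,  2.06877429e-03],
       [ 9.48602400e-05,  2.16174817e-03, -9.99997659e-01]]), 'wrist_force': array([ 0.24685828,  0.55209808, -0.36011949]), 'moment': array([ 0.02879532,  0.0268052 , -0.01209024]), 'gripper_force': 0.0, 'gripper_width': 1.0003728596431034}
top 46.20684562516024 [0.2527902  0.06022466 1.2893326 ]
side 43.64683869781596 [0.46974268 0.88039326 0.80834621]
```

View pics/top0.png

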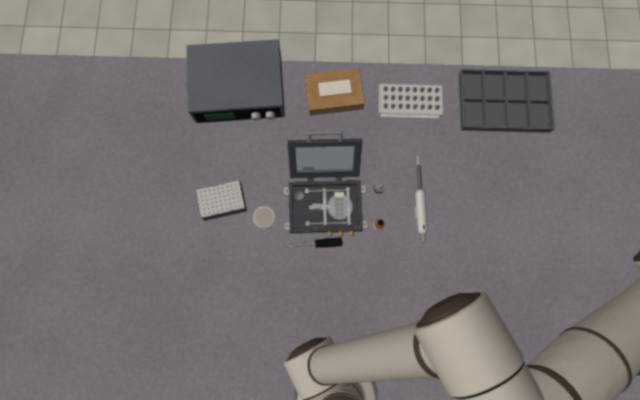

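View pics/side0.png

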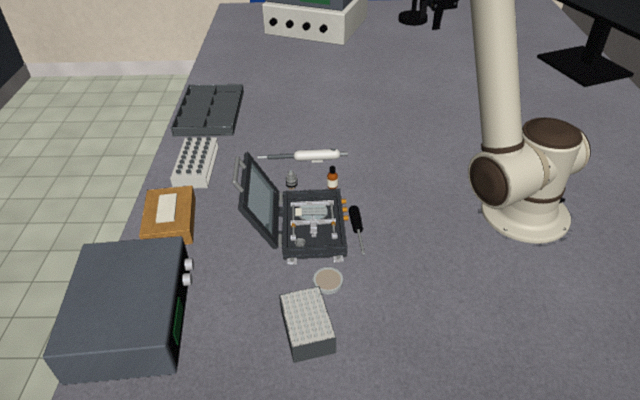

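The top picture shows the chamber at about (326,207), with the lid leaning back above it and the handle at (325,136). The dish is at (264,217), the oil at (379,224) and the objective at (379,188). The side picture shows the same scene from the +y side. Next I'll enlarge both views.

Run:
```python
from h import *
import pickle
C=pickle.load(open("c0.pkl","rb"))
a=cv2.resize(C["top"]["pixels"][125:255,275:395],None,fx=4,fy=4,interpolation=cv2.INTER_CUBIC)
b=cv2.resize(C["side"]["pixels"][145:275,225:325+40],None,fx=4,fy=4,interpolation=cv2.INTER_CUBIC)
b=cv2.resize(b,None,fx=.55,fy=.55) if 0 else b
cv2.imwrite("pics/topz.png",a);cv2.imwrite("pics/sidez.png",b)
c=C["top"]
for uv in[(0,0),(640,0),(0,400),(326,207)]: print(ray(c,uv,0))
```

```text
[1.12619407 1.0488314  0.        ]
[ 1.18066622 -0.92648404  0.        ]
[-0.02195395  0.86182265  0.        ]
[0.50301755 0.03476867 0.        ]
```

View pics/topz.png

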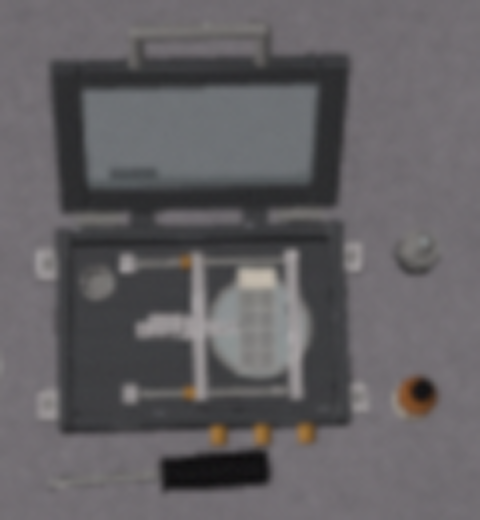

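View pics/sidez.png

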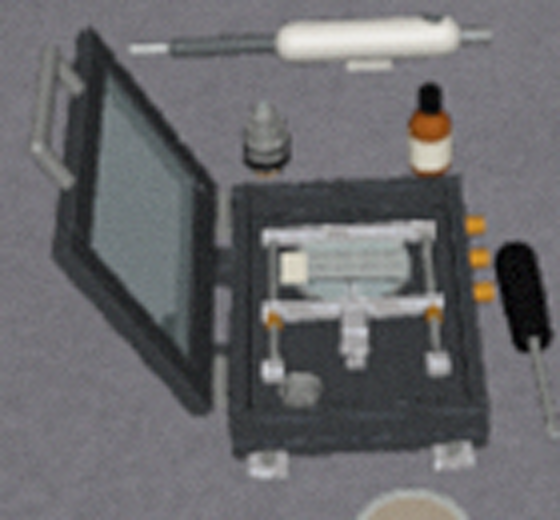

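```bash
cat > fit.py <<'E'
from h import *
import pickle
from scipy.optimize import least_squares
C=pickle.load(open("c0.pkl","rb"))
def pts(q):
    j=q[3]
    return dict(fr=[.052,-.064,.021],ff=[-.052,-.064,.021],mr=[.052,.004-j,.021],mf=[-.052,.004-j,.021],
     c1=[.07,.1,.03],c2=[.07,-.1,.03],c3=[-.07,-.1,.03],c4=[-.07,.1,.03],h=[.158,0,.175],tab=[0,.027-j,.031])
T=dict(fr=(291,252),ff=(296,398),mr=(197,254),mf=(201,397),h=(200,32),c1=(60,230),c2=(345,222),c3=(350,424),c4=(62,430))
S=dict(fr=(268,236),ff=(432,228),mr=(268,308),mf=(438,302),c3=(460,180),c4=(488,408),c1=(233,413),c2=(236,186),h=(43,99),tab=(355,330))
def W(q,P):
    c,s=np.cos(q[2]),np.sin(q[2]); P=np.array(P)
    return np.array([[c,-s,0],[s,c,0],[0,0,1]])@P+[q[0],q[1],0]
def res(q,full=0):
    P=pts(q);r=[];k=[]
    for n,M,o in(("top",T,(275,125)),("side",S,(225,145))):
        for a,v in M.items():
            r.append(proj(C[n],W(q,P[a]))[0]-(np.array(v)/4+o));k.append(n+a)
    return (k,r) if full else np.ravel(r)
if __name__=="__main__":
    s=least_squares(res,[.5,.03,0,0.004],loss="soft_l1");print(s.x,np.degrees(s.x[2]))
    for k,r in zip(*res(s.x,1)):print(k,r.round(1))
    for a in("h","tab"):print(a,W(s.x,pts(s.x)[a]))
E
python3 fit.py
```

```text
[ 0.49935681  0.03813424  0.04532594 -0.001124  ] 2.59698487910009
topfr [-0.3 -0. ]
topff [-0.2  0.5]
topmr [-1.6 -0. ]
topmf [-1.7  1.3]
toph [-0.4  0.2]
topc1 [-1.8 -0.4]
topc2 [-0.8  0.2]
topc3 [ 0.1 -0.2]
topc4 [-1.8 -0.1]
sidefr [-1.3 -2.3]
sideff [ 0.9 -2.1]
sidemr [-1.3 -0.6]
sidemf [ 1.4 -1. ]
sidec3 [ 0.3 -2.8]
sidec4 [ 0.3 -0.8]
sidec1 [-1.1  0.9]
sidec2 [-0.9 -1.9]
sideh [ 0.4 -1.1]
sidetab [-0.2 -3.3]
h [0.65719454 0.04529329 0.175     ]
tab [0.4980825  0.06622936 0.031     ]
```

```bash
cat >> h.py <<'E'
from scipy.spatial.transform import Rotation as Ro
def Rdown(yaw,tilt=0):
    # tool y at world angle yaw(deg) ; z down
    y=np.array([np.cos(np.radians(yaw)),np.sin(np.radians(yaw)),0]); z=np.array([0,0,-1.])
    return np.column_stack([np.cross(y,z),y,z])
def delta(p,R,s=None):
    s=s or sense(); R0=Ro.from_matrix(s["ee_rot"])
    rv=(R0.inv()*Ro.from_matrix(R)).as_rotvec(); d=R0.inv().apply(np.array(p)-s["tcp_pos"])*100
    return np.r_[rv.round(3),d.round(2)]
E
python3 -c "
from h import *
print(delta([.485,.06,.25],Rdown(92.6)))"
```

```text
[ 2.000e-03 -0.000e+00  2.080e-01 -4.844e+01  5.609e+01 -8.400e-01]
```

Emit:
arm_command([
  [0, 0, 0.104, -2.0, 2.3, 0, 1],
  [0, 0, 0.104, -5, 5.8, 0, 1],
  [0, 0, 0.208, -8, 9.3, 0, 1],
  [0, 0, 0.208, -10.7, 12.4, 0, 1],
  [0, 0, 0.208, -13.4, 15.5, 0, 1],
  [0, 0, 0.208, -16.1, 18.6, 0, 1],
  [0, 0, 0.208, -18.8, 21.8, 0, 1],
  [0, 0, 0.208, -21.5, 24.9, 0, 1],
])

```text
time_s: 0.77
tcp_pos: [0.2995, -0.3141, 0.2414]
ee_rot: [[-0.999, -0.045, -0.0], [-0.045, 0.999, 0.0], [0.0, 0.0, -1.0]]
wrist_force: [1.9, -0.7, -0.7]
gripper_width: 0.477
gripper_force: 0.0
```

```bash
python3 -c "
from h import *
print(sense()['tcp_pos'],delta([.485,.06,.25],Rdown(92.6)))"
```

```text
[ 0.29954912 -0.31411062  0.2413511 ] [  0.    -0.    -0.   -20.22  36.54  -0.86]
```

Emit:
arm_command([
  [0, 0, 0, -2.0, 3.6, 0, 1],
  [0, 0, 0, -4, 7.2, 0, 1],
  [0, 0, 0, -6, 10.8, 0, 1],
  [0, 0, 0, -8, 14.4, 0, 1],
  [0, 0, 0, -10, 18, 0, 1],
  [0, 0, 0, -12, 21.6, 0, 1],
  [0, 0, 0, -14, 25.2, 0, 1],
  [0, 0, 0, -16, 28.8, 0, 1],
])

```text
time_s: 1.43
tcp_pos: [0.4462, -0.0189, 0.2416]
ee_rot: [[-0.999, -0.046, 0.0], [-0.046, 0.999, 0.0], [-0.0, 0.0, -1.0]]
wrist_force: [1.6, -1.0, 0.9]
gripper_width: 0.003
gripper_force: 0.0
```

Emit:
arm_command([
  [0, 0, 0, -2.0, 3.6, 0, 1],
  [0, 0, 0, -4.2, 7, 0, 1],
  [0, 0, 0, -4.2, 7, 0, 1],
  [0, 0, 0, -4.2, 7, 0, 1],
  [0, 0, 0, -4.2, 7, 0, 1],
])

```text
time_s: 1.85
tcp_pos: [0.4843, 0.0508, 0.2409]
ee_rot: [[-0.999, -0.046, -0.002], [-0.046, 0.999, -0.001], [0.002, -0.0, -1.0]]
wrist_force: [0.3, 0.0, -0.5]
gripper_width: 0.002
gripper_force: 0.0
```

Run:
```python
from h import *
import pickle
s=sense();print(s['tcp_pos'],s['wrist_force'],s['gripper_width'])
c=capture("wrist");pickle.dump(c,open("w1.pkl","wb"));cv2.imwrite("pics/w1.png",c["pixels"])
K,R,t=cam(c);print(-R.T@t,R)
```

```text
[0.48430935 0.05080164 0.24087501] [ 0.3121376   0.01962645 -0.47729523] 0.0017522202303547122
[0.40882323 0.04738489 0.3837005 ] [[-4.45548766e-02  9.99006855e-01 -4.08792146e-04]
 [ 9.60410361e-01  4.29461406e-02  2.75259090e-01]
 [ 2.75003274e-01  1.18715266e-02 -9.61369994e-01]]
```

View pics/w1.png

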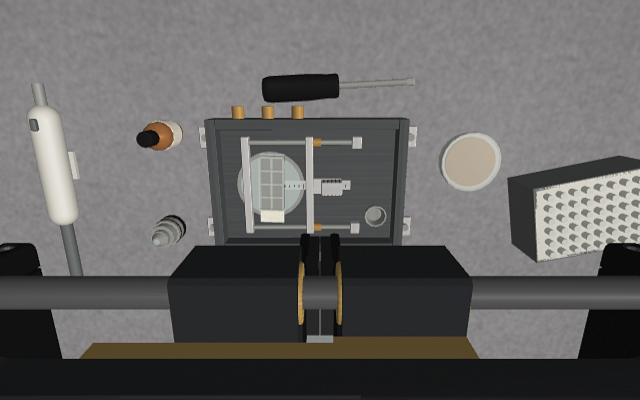

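Run:
```python
from h import *
import pickle
c=pickle.load(open("w1.pkl","rb"))
cv2.imwrite("pics/w1z.png",cv2.resize(c["pixels"][105:250,200:415],None,fx=3.7,fy=3.7,interpolation=cv2.INTER_CUBIC))
```

```text
(no output)
```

View pics/w1z.png

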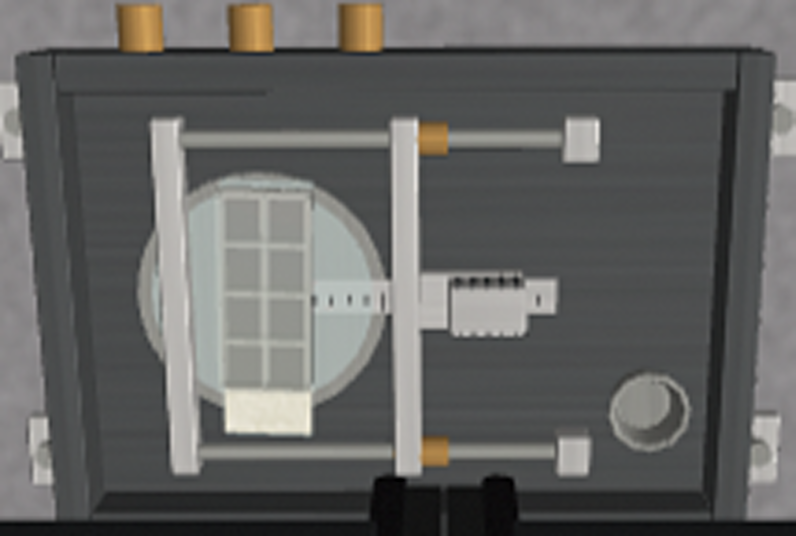

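```bash
cat > fit2.py <<'E'
from fit import *
c=pickle.load(open("w1.pkl","rb"))
M=dict(ff=(165,121),fr=(186,472),mf=(404,120),mr=(408,473),tab=(488,311),c3=(20,55),c4=(775,52))
def r2(q):
    P=pts(q);return np.array([proj(c,W(q,P[a]))[0]-(np.array(v)/3.7+(200,105)) for a,v in M.items()])
s=least_squares(lambda q:r2(q).ravel(),[.5,.036,.045,0.]);print(s.x,np.degrees(s.x[2]));print(r2(s.x).round(1))
a=least_squares(lambda q:np.r_[2*r2(q).ravel(),res(q)],s.x,loss="soft_l1");print(a.x)
for n in("h","tab"):print(n,W(s.x,pts(s.x)[n]))
q=s.x
yaw=np.degrees(q[2])+90
print(W(q,[0,.063,0]),delta(W(q,[0,.063,.12]),Rdown(yaw)))
E
python3 fit2.py
```

```text
[0.50206323 0.0399626  0.04804243 0.00288754] 2.752628417865553
[[-0.2 -0.6]
 [-0.   1.1]
 [-0.1 -0.5]
 [-0.   0.6]
 [ 0.1  0.3]
 [-1.2 -0.3]
 [ 1.4 -0.2]]
[0.50173211 0.03992237 0.04673064 0.00283635]
h [0.65988093 0.04755038 0.175     ]
tab [0.50090525 0.06404724 0.031     ]
[0.49903772 0.10288991 0.        ] [-0.000e+00 -1.000e-03 -3.000e-03 -1.730e+00  5.190e+00  1.211e+01]
```

Emit:
arm_command([
  [0, 0, 0, -1.75, 3.0, 2, 1],
  [0, 0, 0, -1.75, 5.0, 5, 1],
  [0, 0, 0, -1.75, 5.0, 9, 1],
  [0, 0, 0, -1.75, 5.0, 13, 1],
  [0, 0, 0, -1.75, 5.0, 15, 1],
  [0, 0, 0, -1.75, 5.0, 15, 1],
  [0, 0, 0, -1.75, 5.0, 15, 1],
])

```text
time_s: 2.48
tcp_pos: [0.4998, 0.1003, 0.0915]
ee_rot: [[-0.999, -0.045, -0.001], [-0.045, 0.999, -0.001], [0.002, -0.001, -1.0]]
wrist_force: [0.0, -0.1, 1.0]
gripper_width: 0.004
gripper_force: 0.0
```

Run:
```python
from h import *
import pickle
q=[0.50206,.03996,.048]
s=sense();print(s['tcp_pos'],s['wrist_force'],s['moment']);c,n=np.cos(.048),np.sin(.048)
p=s['tcp_pos'][:2]-q[:2];print("chamber xy",c*p[0]+n*p[1],-n*p[0]+c*p[1])
c=capture("wrist");pickle.dump(c,open("w2.pkl","wb"));cv2.imwrite("pics/w2.png",c["pixels"])
```

```text
[0.49976325 0.10030891 0.09145134] [ 0.01295409 -0.10707281  0.96634812] [-0.00652496 -0.08200925  0.04063153]
chamber xy 0.0006015335380061652 0.06038959920537359
```

View pics/w2.png

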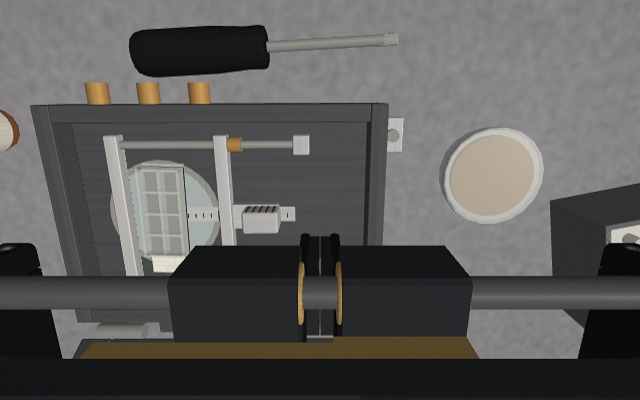

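The fingers (about (320,250)) stand beyond the tab (262,220) towards +y, clear of the jaw parts. I'll go down.

Emit:
arm_command([
  [0, 0, 0, 0, 0, 2, 1],
  [0, 0, 0, 0, 0, 4, 1],
  [0, 0, 0, 0, 0, 5.2, 1],
  [0, 0, 0, 0, 0, 5.2, 1],
  [0, 0, 0, 0, 0, 5.2, 1],
])

```text
time_s: 2.95
tcp_pos: [0.5013, 0.1018, 0.0413]
ee_rot: [[-0.999, -0.046, 0.003], [-0.046, 0.999, 0.001], [-0.003, 0.001, -1.0]]
wrist_force: [0.6, 0.4, 0.5]
gripper_width: 0.007
gripper_force: 0.0
```

Emit:
arm_command([
  [0, 0, 0, 0, -0.3, 0, 1],
  [0, 0, 0, 0, -0.6, 0, 1],
  [0, 0, 0, 0, -0.9, 0, 1],
  [0, 0, 0, 0, -1.2, 0, 1],
  [0, 0, 0, 0, -1.5, 0, 1],
  [0, 0, 0, 0, -1.8, 0, 1],
])

```text
time_s: 3.45
tcp_pos: [0.501, 0.0833, 0.0398]
ee_rot: [[-0.999, -0.046, 0.0], [-0.046, 0.999, 0.0], [-0.0, 0.0, -1.0]]
wrist_force: [-1.0, 1.7, 1.4]
gripper_width: 0.008
gripper_force: 0.8
```

Emit:
arm_command([
  [0, 0, 0, 0, -0.2, 0, 1],
  [0, 0, 0, 0, -0.4, 0, 1],
  [0, 0, 0, 0, -0.6, 0, 1],
  [0, 0, 0, 0, -0.8, 0, 1],
  [0, 0, 0, 0, -1.0, 0, 1],
])

```text
time_s: 3.87
tcp_pos: [0.5016, 0.0736, 0.0396]
ee_rot: [[-0.999, -0.046, 0.0], [-0.046, 0.999, 0.0], [-0.0, 0.0, -1.0]]
wrist_force: [0.2, 0.8, 1.5]
gripper_width: 0.008
gripper_force: 0.8
```

Emit:
arm_command([
  [0, 0, 0, 0, -0.2, 0, 1],
  [0, 0, 0, 0, -0.4, 0, 1],
  [0, 0, 0, 0, -0.6, 0, 1],
])

```text
time_s: 4.12
tcp_pos: [0.5019, 0.0675, 0.0396]
ee_rot: [[-0.999, -0.046, 0.0], [-0.046, 0.999, 0.0], [-0.0, 0.0, -1.0]]
wrist_force: [0.4, 1.2, 0.8]
gripper_width: 0.005
gripper_force: 0.8
```

Emit:
arm_command([
  [0, 0, 0, 0, -0.15, 0, 1],
  [0, 0, 0, 0, -0.3, 0, 1],
  [0, 0, 0, 0, -0.45, 0, 1],
  [0, 0, 0, 0, -0.6, 0, 1],
])

```text
time_s: 4.45
tcp_pos: [0.5022, 0.0615, 0.0396]
ee_rot: [[-0.999, -0.046, 0.001], [-0.046, 0.999, 0.0], [-0.001, 0.0, -1.0]]
wrist_force: [-0.4, 2.7, 1.4]
gripper_width: 0.007
gripper_force: 0.9
```

Emit:
arm_command([
  [0, 0, 0, 0, -0.08, 0, 1],
  [0, 0, 0, 0, -0.16, 0, 1],
])

```text
time_s: 4.62
tcp_pos: [0.5022, 0.06, 0.0396]
ee_rot: [[-0.999, -0.046, 0.0], [-0.046, 0.999, 0.0], [-0.001, 0.0, -1.0]]
wrist_force: [0.7, 2.7, 1.3]
gripper_width: 0.009
gripper_force: 0.9
```

Emit:
arm_command([
  [0, 0, 0, 0, -0.08, 0, 1],
  [0, 0, 0, 0, -0.16, 0, 1],
])

```text
time_s: 4.78
tcp_pos: [0.5023, 0.0585, 0.0396]
ee_rot: [[-0.999, -0.046, 0.0], [-0.046, 0.999, 0.0], [-0.0, 0.0, -1.0]]
wrist_force: [-0.7, 3.0, 0.5]
gripper_width: 0.004
gripper_force: 0.9
```

Emit:
arm_command([
  [0, 0, 0, 0, -0.06, 0, 1],
  [0, 0, 0, 0, -0.12, 0, 1],
])

```text
time_s: 4.95
tcp_pos: [0.5024, 0.0572, 0.0396]
ee_rot: [[-0.999, -0.046, 0.0], [-0.046, 0.999, 0.0], [-0.0, 0.0, -1.0]]
wrist_force: [1.5, 2.3, 1.1]
gripper_width: 0.004
gripper_force: 0.9
```

Emit:
arm_command([
  [0, 0, 0, 0, -0.06, 0, 1],
  [0, 0, 0, 0, -0.12, 0, 1],
])

```text
time_s: 5.12
tcp_pos: [0.5023, 0.056, 0.0396]
ee_rot: [[-0.999, -0.046, 0.0], [-0.046, 0.999, 0.0], [-0.0, 0.0, -1.0]]
wrist_force: [0.8, 2.7, 1.6]
gripper_width: 0.005
gripper_force: 0.9
```

Emit:
arm_command([
  [0, 0, 0, 0, -0.06, 0, 1],
  [0, 0, 0, 0, -0.12, 0, 1],
])

```text
time_s: 5.28
tcp_pos: [0.5023, 0.0548, 0.0395]
ee_rot: [[-0.999, -0.046, 0.0], [-0.046, 0.999, 0.0], [-0.0, 0.0, -1.0]]
wrist_force: [1.5, 2.3, 0.2]
gripper_width: 0.002
gripper_force: 0.9
```

Emit:
arm_command([
  [0, 0, 0, 0, -0.06, 0, 1],
  [0, 0, 0, 0, -0.12, 0, 1],
])

```text
time_s: 5.45
tcp_pos: [0.5023, 0.0536, 0.0395]
ee_rot: [[-0.999, -0.046, 0.0], [-0.046, 0.999, 0.0], [-0.0, 0.0, -1.0]]
wrist_force: [2.3, 2.2, -0.0]
gripper_width: 0.005
gripper_force: 0.9
```

Emit:
arm_command([
  [0, 0, 0, 0, -0.06, 0, 1],
  [0, 0, 0, 0, -0.1, 0, 1],
])

```text
time_s: 5.62
tcp_pos: [0.5024, 0.0525, 0.0395]
ee_rot: [[-0.999, -0.046, 0.0], [-0.046, 0.999, 0.0], [-0.0, 0.0, -1.0]]
wrist_force: [1.1, 2.4, 1.2]
gripper_width: 0.006
gripper_force: 0.9
```

Emit:
arm_command([
  [0, 0, 0, 0, -0.05, 0, 1],
  [0, 0, 0, 0, -0.1, 0, 1],
])

```text
time_s: 5.78
tcp_pos: [0.5025, 0.052, 0.0396]
ee_rot: [[-0.999, -0.045, 0.0], [-0.045, 0.999, 0.001], [-0.0, 0.001, -1.0]]
wrist_force: [-0.3, 6.1, 1.1]
gripper_width: 0.002
gripper_force: 3.3
```

Emit:
arm_command([
  [0, 0, 0, 0, 0, 0, 1],
  [0, 0, 0, 0, 0, 0, 1],
  [0, 0, 0, 0, 0, 0, 1],
])

```text
time_s: 6.03
tcp_pos: [0.5025, 0.052, 0.0396]
ee_rot: [[-0.999, -0.046, 0.0], [-0.046, 0.999, 0.001], [-0.0, 0.001, -1.0]]
wrist_force: [0.4, 5.4, -0.4]
gripper_width: 0.003
gripper_force: 2.6
```

Emit:
arm_command([
  [0, 0, 0, 0, -0.02, 0, 1],
  [0, 0, 0, 0, -0.02, 0, 1],
  [0, 0, 0, 0, -0.02, 0, 1],
  [0, 0, 0, 0, -0.02, 0, 1],
])

```text
time_s: 6.37
tcp_pos: [0.5025, 0.052, 0.0396]
ee_rot: [[-0.999, -0.046, 0.0], [-0.046, 0.999, 0.001], [-0.0, 0.001, -1.0]]
wrist_force: [-0.4, 5.3, 1.6]
gripper_width: 0.003
gripper_force: 3.0
```

Emit:
arm_command([
  [0, 0, 0, 0, -0.03, 0, 1],
  [0, 0, 0, 0, -0.03, 0, 1],
  [0, 0, 0, 0, -0.03, 0, 1],
  [0, 0, 0, 0, -0.03, 0, 1],
])

```text
time_s: 6.7
tcp_pos: [0.5025, 0.052, 0.0396]
ee_rot: [[-0.999, -0.046, 0.001], [-0.046, 0.999, 0.001], [-0.001, 0.001, -1.0]]
wrist_force: [-0.7, 7.6, 0.6]
gripper_width: 0.003
gripper_force: 3.7
```

Emit:
arm_command([
  [0, 0, 0, 0, 0.4, 0, 1],
  [0, 0, 0, 0, 0.8, 0, 1],
  [0, 0, 0, 0, 0.8, -2, 1],
  [0, 0, 0, 0, 0.8, -5, 1],
  [0, 0, 0, 0, 0.8, -9, 1],
  [0, 0, 0, 0, 0.8, -13, 1],
  [0, 0, 0, 0, 0.8, -17, 1],
  [0, 0, 0, 0, 0.8, -21, 1],
])

```text
time_s: 7.37
tcp_pos: [0.5007, 0.0583, 0.2511]
ee_rot: [[-0.999, -0.045, -0.002], [-0.045, 0.999, -0.001], [0.002, -0.001, -1.0]]
wrist_force: [1.4, 0.7, 0.7]
gripper_width: 0.006
gripper_force: 0.0
```

Run:
```python
from h import *
import pickle
s=sense();print(s['tcp_pos'],s['wrist_force'],s['joints'].round(1))
c=capture("wrist");pickle.dump(c,open("w3.pkl","wb"));cv2.imwrite("pics/w3.png",c["pixels"])
for y in(2.7,182.7):print(delta([.66,.0475,.28],Rdown(y)))
```

```text
[0.50065031 0.05827022 0.25111724] [1.44003182 0.73642715 0.72000135] [  25.1    9.9  -15.2    0.   -65.1 -112.5]
[ 1.200e-02  1.100e-02  1.571e+00 -1.543e+01 -1.880e+00 -1.760e+00]
[-1.100e-02  1.200e-02 -1.571e+00 -1.543e+01 -1.880e+00 -1.760e+00]
```

View pics/w3.png

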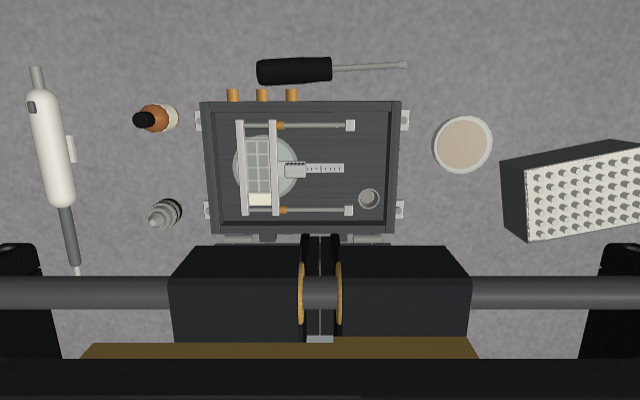

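The slide is now between both jaws, at about (258,165), and the cup and the rest are where they were. Next I'll turn the tool and go above the handle.

Emit:
arm_command([
  [0, 0, -0.12, -2, -0.3, -2, -1],
  [0, 0, -0.24, -4, -0.6, -3, -1],
  [0, 0, -0.36, -6, -0.9, -3, -1],
  [0, 0, -0.48, -8, -1.2, -3, -1],
  [0, 0, -0.6, -10, -1.4, -3, -1],
  [0, 0, -0.72, -12, -1.6, -3, -1],
  [0, 0, -0.84, -14, -1.8, -3, -1],
  [0, 0, -0.96, -15.4, -1.9, -3, -1],
])

```text
time_s: 8.08
tcp_pos: [0.6573, 0.0465, 0.2778]
ee_rot: [[-0.531, -0.847, -0.003], [-0.847, 0.531, -0.001], [0.003, 0.002, -1.0]]
wrist_force: [-0.7, -0.4, 0.5]
gripper_width: 0.53
gripper_force: 0.0
```

Emit:
arm_command([
  [0, 0, -0.12, 0, 0, 0, -1],
  [0, 0, -0.24, 0, 0, 0, -1],
  [0, 0, -0.36, 0, 0, 0, -1],
  [0, 0, -0.48, 0, 0, 0, -1],
  [0, 0, -0.61, 0, 0, 0, -1],
  [0, 0, -0.61, 0, 0, 0, -1],
  [0, 0, -0.61, 0, 0, 0, -1],
])

```text
time_s: 8.67
tcp_pos: [0.6561, 0.0468, 0.2786]
ee_rot: [[0.042, -0.999, -0.002], [-0.999, -0.042, -0.001], [0.001, 0.002, -1.0]]
wrist_force: [-0.7, -0.2, -0.0]
gripper_width: 0.983
gripper_force: 0.0
```

Run:
```python
from h import *
import pickle
s=sense();print(s['tcp_pos'],s['wrist_force'],s['joints'].round(1),s['gripper_width'])
c=capture("wrist");pickle.dump(c,open("w4.pkl","wb"));cv2.imwrite("pics/w4.png",c["pixels"])
print(delta([.66,.0475,.183],Rdown(182.7)),proj(c,[.66,.0475,.175]))
```

```text
[0.65613785 0.04682577 0.27859726] [-7.48583022e-01 -2.18808627e-01 -2.75260149e-04] [ 18.1  24.2   9.1   0.  -75.1 -15.8] 0.9829683250284706
[ 2.00e-03 -1.00e-03 -5.00e-03 -5.00e-02 -3.90e-01  9.58e+00] [[314.18765326 204.53963107]]
```

View pics/w4.png

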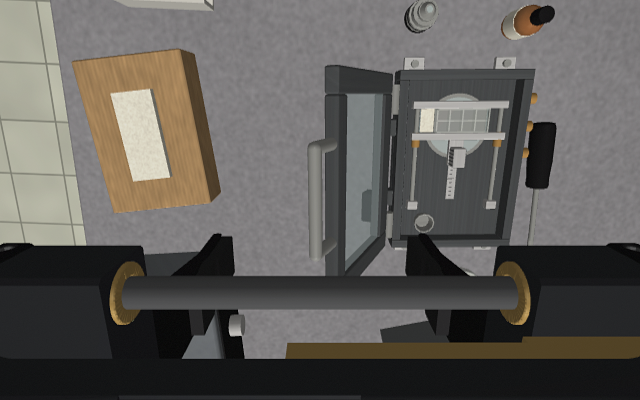

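The bar handle spans rows 145–258 at column 315, so its middle is where the model predicted (314,204), and the fingers straddle it. I'll tilt the tool along the lid and descend.

Emit:
arm_command([
  [-0.12, 0, 0, 0, -1.2, 0.5, -1],
  [-0.24, 0, 0, 0, -2.4, 1.0, -1],
  [-0.35, 0, 0, 0, -3.6, 1.5, -1],
  [-0.35, 0, 0, 0, -2.9, 3.5, -1],
  [-0.35, 0, 0, 0, -2.1, 5.5, -1],
  [-0.35, 0, 0, 0, -1.4, 7.5, -1],
  [-0.35, 0, 0, 0, -1.1, 8.4, -1],
  [-0.35, 0, 0, 0, -1.1, 8.4, -1],
])

```text
time_s: 9.38
tcp_pos: [0.6661, 0.0474, 0.1929]
ee_rot: [[0.043, -0.936, -0.348], [-0.999, -0.04, -0.016], [0.001, 0.349, -0.937]]
wrist_force: [-0.3, -0.1, 1.0]
gripper_width: 1.001
gripper_force: 0.0
```

Run:
```python
from h import *
import pickle
s=sense();print(s['tcp_pos'],s['wrist_force'],s['ee_rot'].round(3))
R0=Ro.from_matrix(s['ee_rot']);print("bar in tool cm",R0.inv().apply(np.array([.66,.0475,.175])-s['tcp_pos'])*100)
c=capture("wrist");pickle.dump(c,open("w5.pkl","wb"));cv2.imwrite("pics/w5.png",c["pixels"])
print(proj(c,[[.66,.0475,.175],s['tcp_pos']]))
```

```text
[0.66606809 0.04744754 0.19294504] [-0.31963321 -0.13700973  1.00092992] [[ 0.043 -0.936 -0.348]
 [-0.999 -0.04  -0.016]
 [ 0.001  0.349 -0.937]]
bar in tool cm [-0.0340485  -0.05758085  1.89314973]
[[319.2630711  254.77739344]
 [320.54428751 272.58600092]]
```

View pics/w5.png

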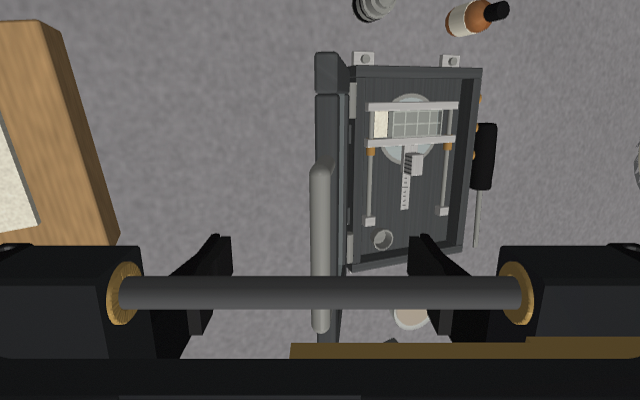

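The bar (column 320, rows 165–333) runs centrally between the fingers. I'll advance 1.5 cm and close.

Emit:
arm_command([
  [0, 0, 0, 0, 0, 0.8, -1],
  [0, 0, 0, 0, 0, 1.5, -1],
  [0, 0, 0, 0, 0, 1.5, 0],
  [0, 0, 0, 0, 0, 1.5, 0],
  [0, 0, 0, 0, 0, 1.5, 0.5],
  [0, 0, 0, 0, 0, 1.5, 0.5],
  [0, 0, 0, 0, 0, 1.5, 0.6],
  [0, 0, 0, 0, 0, 1.5, 0.7],
])

```text
time_s: 10.1
tcp_pos: [0.6628, 0.0474, 0.1817]
ee_rot: [[0.045, -0.939, -0.342], [-0.999, -0.042, -0.015], [-0.0, 0.342, -0.94]]
wrist_force: [0.1, -0.6, -0.1]
gripper_width: 0.632
gripper_force: 0.0
```

Emit:
arm_command([
  [0, 0, 0, 0, 0, 0, 0.8],
  [0, 0, 0, 0, 0, 0, 0.9],
  [0, 0, 0, 0, 0, 0, 1],
  [0, 0, 0, 0, 0, 0, 1],
  [0, 0, 0, 0, 0, 0, 1],
  [0, 0, 0, 0, 0, 0, 1],
])

```text
time_s: 10.6
tcp_pos: [0.6626, 0.0474, 0.1814]
ee_rot: [[0.045, -0.938, -0.343], [-0.999, -0.042, -0.015], [0.0, 0.343, -0.939]]
wrist_force: [0.1, -0.2, 0.7]
gripper_width: 0.173
gripper_force: 0.0
```

Run:
```python
from h import *
s=sense();print(s['tcp_pos'],s['wrist_force'],s['gripper_width'],s['gripper_force'])
# plan: bar relative to hinge
hx,hy=np.array([.50206+.075*np.cos(.048),.03996+.075*np.sin(.048)])
R0=Ro.from_matrix(s['ee_rot']);P=s['tcp_pos'];ex=np.array([np.cos(.048),np.sin(.048),0]);H=np.array([hx,hy,.031])
bar=lambda L:H+ex*(.166*np.cos(L)-.007*np.sin(L)*-1*0)+0
def bar(L): # lid dir, outer normal
    return H+ex*(.166*np.cos(L)*-1-.007*-np.sin(L))+np.array([0,0,.166*np.sin(L)+.007*np.cos(L)])
print("bar2.05",bar(2.05),"bal",bar(1.474))
off=R0.inv().apply(P-bar(2.05));print("tcp-bar in tool cm",off*100)
for L in np.linspace(2.05,1.474,13)[1:]:
    f=(2.05-L)/.576;Rn=R0*Ro.from_rotvec([.4*f,0,0])
    print(round(L,3),round(.4*f,3),(R0.inv().apply(bar(L)+Rn.apply(off)-P)*100).round(2))
```

```text
[0.66260557 0.04742237 0.18143771] [ 0.05413666 -0.164796    0.69018256] 0.17289576797158138 0.0
bar2.05 [0.65962791 0.04752907 0.17507464] bal [0.56790819 0.04312314 0.19689945]
tcp-bar in tool cm [ 0.02408098 -0.06076332 -0.69956618]
2.002 0.033 [ 0.    0.81 -0.12]
1.954 0.067 [ 0.    1.63 -0.2 ]
1.906 0.1 [ 0.01  2.45 -0.24]
1.858 0.133 [ 0.01  3.27 -0.24]
1.81 0.167 [ 0.01  4.09 -0.2 ]
1.762 0.2 [ 0.01  4.91 -0.13]
1.714 0.233 [ 0.02  5.72 -0.01]
1.666 0.267 [0.02 6.53 0.14]
1.618 0.3 [0.02 7.32 0.33]
1.57 0.333 [0.02 8.11 0.56]
1.522 0.367 [0.03 8.89 0.83]
1.474 0.4 [0.03 9.65 1.13]
```

Emit:
arm_command([
  [0, 0, 0, 0, 0, 0, 1],
  [0, 0, 0, 0, 0, 0, 1],
  [0, 0, 0, 0, 0, 0, 1],
  [0, 0, 0, 0, 0, 0, 1],
  [0, 0, 0, 0, 0, 0, 1],
])

```text
time_s: 11.02
tcp_pos: [0.6617, 0.0474, 0.1817]
ee_rot: [[0.045, -0.938, -0.345], [-0.999, -0.042, -0.016], [0.0, 0.345, -0.939]]
wrist_force: [-5.1, -0.4, 2.3]
gripper_width: 0.103
gripper_force: 30.0
```

Emit:
arm_command([
  [0.017, 0, 0, 0, 0.4, -0.06, 1],
  [0.033, 0, 0, 0, 0.81, -0.12, 1],
  [0.05, 0, 0, 0, 1.22, -0.16, 1],
  [0.067, 0, 0, 0, 1.63, -0.2, 1],
  [0.083, 0, 0, 0, 2.04, -0.22, 1],
  [0.1, 0, 0, 0, 2.45, -0.24, 1],
  [0.1, 0, 0, 0, 2.45, -0.24, 1],
])

```text
time_s: 11.6
tcp_pos: [0.639, 0.0463, 0.1926]
ee_rot: [[0.045, -0.968, -0.247], [-0.999, -0.044, -0.011], [-0.0, 0.247, -0.969]]
wrist_force: [-0.5, -1.2, -3.8]
gripper_width: 0.105
gripper_force: 30.0
```

```bash
cat > plan.py <<'E'
from h import *
s=sense();P=s['tcp_pos'];print(P,s['wrist_force'],s['gripper_width'],s['gripper_force'])
ex=np.array([np.cos(.048),np.sin(.048),0]);H=np.array([.50206,.03996,.031])+.075*ex
bar=lambda L:H+ex*(-.166*np.cos(L)+.007*np.sin(L))+np.array([0,0,.166*np.sin(L)+.007*np.cos(L)])
R0=Ro.from_matrix(s['ee_rot']);off=np.array([.0002,-.0006,-.007])
# implied lid angle from tcp
B=P-R0.apply(off)-H;L0=np.arctan2(B[2],-B@ex)-np.arctan2(.007,.166);print("L",L0,"radius",np.hypot(B[2],B@ex),np.hypot(.166,.007))
tilt=np.arcsin(s['ee_rot'][2,1]);print("tilt",tilt)
a=tilt+.05
for f in np.linspace(0,1,9)[1:]:
    L=L0+f*(1.474-L0);Rn=R0*Ro.from_rotvec([a*f,0,0])
    print(round(L,3),round(a*f,3),(R0.inv().apply(bar(L)-bar(L0)+Rn.apply(off)-R0.apply(off))*100).round(2))
E
python3 plan.py
```

```text
[0.63902671 0.04625212 0.19255613] [-0.53101585 -1.17855957 -3.77640616] 0.10496364676493478 29.994821548461914
L 1.8970443371150618 radius 0.16606257656185217 0.16614752480852674
tilt 0.24948845860033053
1.844 0.037 [ 0.    0.9  -0.08]
1.791 0.075 [ 0.01  1.81 -0.12]
1.738 0.112 [ 0.01  2.71 -0.11]
1.686 0.15 [ 0.01  3.61 -0.05]
1.633 0.187 [0.01 4.51 0.06]
1.58 0.225 [0.02 5.4  0.21]
1.527 0.262 [0.02 6.29 0.41]
1.474 0.299 [0.02 7.16 0.66]
```

Radius is consistent with the model. I'll continue at half speed.

Emit:
arm_command([
  [0.019, 0, 0, 0, 0.45, -0.04, 1],
  [0.037, 0, 0, 0, 0.9, -0.08, 1],
  [0.056, 0, 0, 0, 1.35, -0.1, 1],
  [0.075, 0, 0, 0, 1.81, -0.12, 1],
  [0.093, 0, 0, 0, 2.26, -0.12, 1],
  [0.112, 0, 0, 0, 2.71, -0.11, 1],
  [0.131, 0, 0, 0, 3.16, -0.08, 1],
  [0.15, 0, 0, 0, 3.61, -0.05, 1],
])

```text
time_s: 12.27
tcp_pos: [0.6061, 0.0447, 0.2018]
ee_rot: [[0.045, -0.994, -0.097], [-0.999, -0.045, -0.004], [0.0, 0.097, -0.995]]
wrist_force: [1.2, -2.3, -3.0]
gripper_width: 0.107
gripper_force: 30.0
```

```bash
python3 plan.py
```

```text
[0.60611378 0.04471719 0.20179285] [ 1.24511572 -2.32751361 -3.03582796] 0.10725027347281363 29.99079018831253
L 1.6972047869358076 radius 0.16623969163517918 0.16614752480852674
tilt 0.09701500781875358
1.669 0.018 [ 0.    0.48 -0.03]
1.641 0.037 [ 0.    0.95 -0.04]
1.614 0.055 [ 0.    1.43 -0.04]
1.586 0.074 [ 0.01  1.9  -0.03]
1.558 0.092 [ 0.01  2.38 -0.01]
1.53 0.11 [0.01 2.86 0.03]
1.502 0.129 [0.01 3.33 0.08]
1.474 0.147 [0.01 3.8  0.15]
```

Emit:
arm_command([
  [0.018, 0, 0, 0, 0.48, -0.03, 1],
  [0.037, 0, 0, 0, 0.95, -0.04, 1],
  [0.055, 0, 0, 0, 1.43, -0.04, 1],
  [0.074, 0, 0, 0, 1.9, -0.03, 1],
  [0.092, 0, 0, 0, 2.38, -0.01, 1],
  [0.11, 0, 0, 0, 2.86, 0.03, 1],
  [0.129, 0, 0, 0, 3.3, 0.08, 1],
  [0.147, 0, 0, 0, 3.6, 0.12, 1],
])

```text
time_s: 12.93
tcp_pos: [0.57, 0.043, 0.2045]
ee_rot: [[0.045, -0.998, 0.05], [-0.999, -0.045, 0.002], [0.0, -0.05, -0.999]]
wrist_force: [1.9, -1.4, -2.0]
gripper_width: 0.099
gripper_force: 30.0
```

Emit:
arm_command([
  [0, 0, 0, 0, 0, 0, 1],
  [0, 0, 0, 0, 0, 0, 1],
  [0, 0, 0, 0, 0, 0, 1],
  [0, 0, 0, 0, 0, 0, 1],
])

```text
time_s: 13.27
tcp_pos: [0.5705, 0.043, 0.2046]
ee_rot: [[0.045, -0.998, 0.048], [-0.999, -0.045, 0.002], [0.001, -0.048, -0.999]]
wrist_force: [1.1, -3.4, 0.2]
gripper_width: 0.104
gripper_force: 30.0
```

```bash
python3 plan.py
python3 - <<'E'
from h import *
c=capture("side");t=capture("top")["pixels"]
a=cv2.resize(c["pixels"][120:280,200:360],None,fx=2.5,fy=2.5,interpolation=3);b=cv2.resize(t[115:275,260:420],None,fx=2.5,fy=2.5,interpolation=3)
cv2.imwrite("pics/end.png",np.hstack([a,b]))
E
```

```text
[0.57051823 0.0430339  0.20455364] [ 1.12788437 -3.38944622  0.23802134] 0.1036140405290516 29.988398551940918
L 1.4882268486302004 radius 0.16666897513168702 0.16614752480852674
tilt -0.04801625595989322
1.486 0.0 [ 0.    0.03 -0.  ]
1.485 0.0 [ 0.    0.06 -0.  ]
1.483 0.001 [ 0.    0.09 -0.  ]
1.481 0.001 [ 0.    0.12 -0.  ]
1.479 0.001 [ 0.    0.15 -0.  ]
1.478 0.001 [ 0.    0.18 -0.  ]
1.476 0.002 [ 0.    0.21 -0.  ]
1.474 0.002 [ 0.    0.24 -0.  ]
```

View pics/end.png

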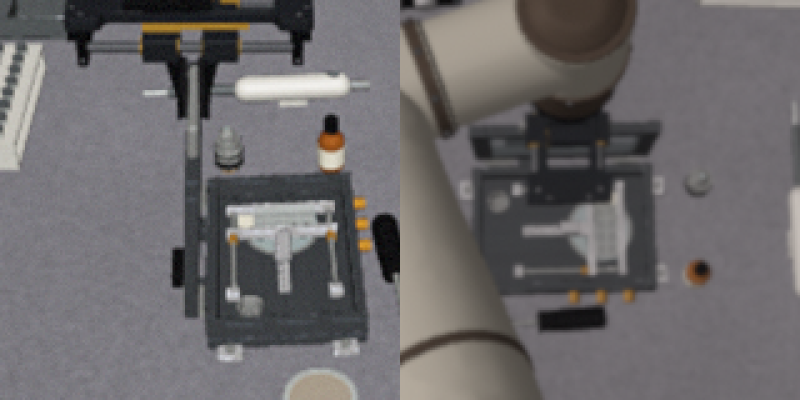

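The lid stands nearly upright (side view, column 193) with the handle in the fingers. The slide is nipped and the bystanders are in place. I'll nudge it 2 mm, let it settle, then hand in.

Emit:
arm_command([
  [0, 0, 0, 0, 0.1, 0, 1],
  [0, 0, 0, 0, 0.2, 0, 1],
  [0, 0, 0, 0, 0.2, 0, 1],
  [0, 0, 0, 0, 0.2, 0, 1],
  [0, 0, 0, 0, 0.2, 0, 1],
  [0, 0, 0, 0, 0.2, 0, 1],
  [0, 0, 0, 0, 0.2, 0, 1],
  [0, 0, 0, 0, 0.2, 0, 1],
])

```text
time_s: 14.03
tcp_pos: [0.5681, 0.043, 0.2044]
ee_rot: [[0.045, -0.998, 0.048], [-0.999, -0.045, 0.002], [0.0, -0.048, -0.999]]
wrist_force: [1.4, -4.7, 2.9]
gripper_width: 0.104
gripper_force: 30.0
```

```bash
python3 plan.py|head -2; python3 -c "
from h import *
print(finish_job())"
```

```text
[0.56807047 0.04298026 0.20440618] [ 1.35574714 -4.70808121  2.94083962] 0.10427326506384776 29.98887062072754
L 1.473516223787777 radius 0.1666385889869471 0.16614752480852674
the job is handed in; nothing more can be done
None
```

The slide is nipped between the jaws (about 7.6 N on the tab), and the lid is held by its handle at about 1.474 rad, its balance point; the job was handed in at about 14 s, and no verdict came back.

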